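# Dock the slide tray and give the two-key start

### The arm

A 6-joint arm with a two-finger parallel gripper is mounted at the origin on the work surface. World frame = base frame: x ahead of the robot, y to its left, z up, the work surface at z = 0. Lengths are in m, angles in degrees, forces in N, time in s.
With the tool pointing down it reaches from about 0.325 to 0.775 m from the base axis. Payload 9.3 kg.
Tool frame: the origin (TCP) lies at the very end of the fingers, on their centre line; the grasp point (between the pads) lies manip.grip_depth behind it (manip.grip_depth is the distance from the TCP to the grasp point, in m); z points along the fingers, y is the line along which they close (so a half turn about z gives the same grasp; the last joint's range is limited). The gripper opens to 85 mm and grips with 20 to 120 N. Pads are 22 mm wide; open, the fingers measure 114 mm over their backs; the gripper's body (76 mm by 85 mm) begins 54 mm behind the grasp point. The pads swing forward as they close: fully open they stand 13 mm farther back than shut.
Start: joints at [-83.686, 14.817, 1.232, 76.415, 0, 81.257], TCP at [0.143, -0.531, 0.231] pointing down, gripper open.
Joint ranges: [-174.27, 174.27], [-52.1, 104.24], [-59.71, 78.15], [-110.17, 111.67], [-87.03, 83.33], [-180, 180]. Speed limits (degrees/s): [127.2, 127.2, 159.86, 180, 180, 180].

### API

Orientations are given as a 3x3 rotation matrix whose columns are the frame's x, y, z axes.
In Python, from station import manip gives the robot as it stands. The module is installed in compiled form; this text tells all that it offers.
- The arm moves only by the tool apply_moves, never from a script. Its argument "deltas" is a list of rows, each an object with "dp": the shift along the tool's x, y, z in mm, a list of three; "twist": the turn, a rotation vector about the tool's x, y, z in degrees, a list of three; "gripper": the finger opening in mm, from 0 to 85.4. A call has 1 to 20 rows; each row shifts and turns the commanded pose from where the row before left it, along the tool's axes as they then stand; what a row does not reach is not made up. A row lasts 1/10 s, in which the tool goes at most 50 mm and 8.59 degrees, less where a joint would pass 70% of its speed; a pose out of reach is approached as far as the arm can. A call is refused whole if a number of a shift passes 50 or a number of a turn 8.59, either way. A call with a gripper value outside its range is refused whole. The fingers move at their own pace and stop on an object; the grip force is fixed at half the most. Time passes only in rows, so rows that do not move let the fingers close. It gives the time, the measured TCP pose, the force, the opening and the grip force at its end, in the units of the state.
- manip.state(): the state, without advancing time (a new reading comes with each control period).
- manip.read_camera(name): name is "scene" or "top" or "wrist"; returns a dict with "img" (384x512x3 uint8, blue, green, red), "camera_matrix" (3x3 intrinsics, pixels), "R" (3x3) and "t" (3): a world point X has camera coordinates R X + t. Camera axes: x right, y down, z forward; pixel columns grow to the right and rows downward; lengths in m; the calibration is good to about 2 mm. A picture is of the moment at which its call begins. There is no depth.
- manip.job_done(): hands the job in; it is judged then, once.
The state is a dict: "time": time; "joints": joint angles; "joint_vel": joint speeds; "effort": joint torques, N m; "tool_pos": TCP position; "eef_rot": TCP orientation; "contact_force": force on the tool from outside, world axes, zero at the start; "torque": the same for the moment, N m; "gripper_width": opening from 0.0 (shut) to 1.0 (fully open); "grip_force": force on a finger pad.
Only numpy, scipy, OpenCV 4.12 (cv2) and the standard library are available. Lean on these libraries where they do the work, as an engineer would, in place of code of your own. Each camera call takes 0.05 s, during which the arm holds its last target. There are 200 camera calls.

### The job

Start a scan: with the fingertips, push the slide scanner's open tray fully home. Then put one fingertip on each of the two round keys of the control pad, press both all the way down together, hold them down for two seconds, and let both go. Do not press the keys before the tray is home, and leave the jar, bottle, beaker and slide box where they stand.

Things in the scene. Friction and masses are not known exactly. Their poses are not given: they have to be found in the camera images.
- scanner: White bench slide scanner, fixed: housing 150 (x) x 170 (y) x 55 mm high, dark base, small round window on top. Origin: centre of its underside on the bench. Its -x side is the front, where the tray comes out. It may stand left or right of the pad, turned up to 0.3 rad.
- tray (a joint): How far the scanner's tray stands open, m: 0 = fully home (hard stop), 0.065 = fully out. It starts 0.035 to 0.055 out. It slides level along the scanner's x axis, needs 1.5 N plus slight damping, and stays where it is left.
- tray_face (a point): Centre of the tray's grey upright front plate (92 mm wide in y, from 14 to 48 mm above the bench), on its outer surface facing the scanner's -x; axes as the scanner's. Push it towards the scanner's +x. At home this face stands 35 mm in front of the housing (0.11 m from the scanner's origin).
- pad: Grey control pad with a dark top, fixed on the bench: 90 (x) x 130 (y) x 35 mm high, turned up to 0.5 rad. Origin: centre of its underside. The two keys lie on its y axis, 30 mm either side of its centre.
- key_left_top (a point): Centre of the top of the white round key (24 mm across) at the pad's +y side; 57 mm above the bench when up. It stands 10 mm out of a round black collar 40 mm across and 12 mm high. It moves with the key; axes as the pad's.
- key_right_top (a point): The same for the equal key at the pad's -y side, 60 mm from the first.
- key_left (a joint): Travel of the +y key, m: 0 = up, 0.006 = all the way down. Sprung: starts to move at 1.2 N, all the way down at 4 N, comes up by itself.
- key_right (a joint): Travel of the -y key, as key_left.
- jar: Loose small screw-top jar, 36 mm across, 52 mm high, standing between scanner and pad, nearer to the robot. Origin: centre of its underside. Not to be moved.
- reagent: Loose capped bottle, 50 mm across, 100 mm high, at the far left. Origin: centre of its underside. Not to be moved.
- beaker: Loose clear open beaker, 56 mm across, 70 mm high, at the far right. Origin: centre of its underside. Not to be moved.
- slide_box: Loose white slide box, 85 (x) x 28 (y) x 34 mm high, standing between the scanner and the pad, farther from the robot than the jar. Origin: centre of its underside. Not to be moved.
Things that resemble listed ones, but are neither listed nor needed, are in the scene too. Leave any pink or yellow look-alike of the pad alone.

How it is judged (in metres and radians):
On the way, in this order (a step that is already met when the one before it is completed fails the run):
1. the tray is pushed fully home (within 3 mm) (value of joint tray below 0.003 m), for 0.2 s.
2. both keys are held down together (each at least 4.5 of 6 mm) for 1.5 s by the fingers, with the tray home (value of joint each of key_left, key_right above 0.0045 m and value of joint tray below 0.003 m and contact force between pad and the fingers above 2 N), for 1.5 s.
At the end, for the whole second after the job is handed in: The tray is home within 3 mm, both keys have come up again (within 1 mm), and the jar, bottle, beaker and slide box are within 20 mm of where they stood (value of joint tray below 0.003 m and value of joint each of key_left, key_right below 0.001 m and distance of each of jar, reagent, beaker, slide_box from where it was at the start of the episode below 0.02 m); the robot touches nothing.
It fails at once if one key is pressed (4 mm) while the other is still up (less than 1.5 mm) ((value of joint key_left above 0.004 m and value of joint key_right below 0.0015 m) or (value of joint key_right above 0.004 m and value of joint key_left below 0.0015 m)).
It fails at once if a key is pressed (3 mm) while the tray is not home (more than 5 mm open) (value of joint tray above 0.005 m and value of joint any of key_left, key_right above 0.003 m).
It fails at once if a bystander is displaced by more than 20 mm, lifted or knocked over (distance of any of jar, reagent, beaker, slide_box from where it was at the start of the episode above 0.02 m or angle between any of jar, reagent, beaker's own z axis and vertical above 0.5 rad).
It also fails if it takes over 58 s, if anything falls off the work surface, if the arm or the gripper's body presses on something with over 40 N, if the wrist force passes 120 N, or if a joint passes its speed limit or range.

## Working session

There is one attempt and no reset: what is moved stays moved. The work goes in short steps, Python scripts to look and compute and a tool call to move; the robot and the scene stay as the last step left them, time stands still between calls to the robot, and variables do not carry over. Pictures are saved under pics/ and viewed, at most 10 in all, crops included, and the job is handed in when it is done.

Besides the shell and the picture viewer there is one more tool, called after "Request:" as name([rows], argument=value, ...), one row to a line, values as JSON. apply_moves: Moves the arm, as the interface text tells. Its arguments: {"type":"object","properties":{"deltas":{"type":"array","items":{"type":"object","properties":{"dp":{"type":"array","items":{"type":"number"}},"twist":{"type":"array","items":{"type":"number"}},"gripper":{"type":"number"}}}}},"required":["deltas"]}

```bash
mkdir -p pics
cat > h.py <<'E'
import numpy as np, cv2
from station import manip
def ray(c,uv,z):
    K,R,t=c["camera_matrix"],np.array(c["R"]),np.array(c["t"])
    uv=np.atleast_2d(np.array(uv,float)); d=np.c_[uv,np.ones(len(uv))]@np.linalg.inv(K).T@R
    o=-R.T@t; return o+d*((z-o[2])/d[:,2])[:,None]
E
python3 - <<'E'
from h import *
import pickle
cs={n:manip.read_camera(n) for n in("top","scene")}
pickle.dump(cs,open("c0.pkl","wb"))
for n,c in cs.items(): cv2.imwrite(f"pics/{n}0.png",cv2.resize(c["img"],(768,576),interpolation=cv2.INTER_CUBIC)); print(n,-np.array(c["R"]).T@c["t"])
s=manip.state();print({k:s[k] for k in("time","tool_pos","eef_rot","gripper_width")},manip.grip_depth)
E
```

```text
top [ 0.50548246 -0.01929439  1.12198389]
scene [1.29896737 0.47520339 0.65754097]
{'time': 0.1, 'tool_pos': array([ 0.14287689, -0.53083756,  0.23071024]), 'eef_rot': array([[ 9.65661827e-01,  2.59802286e-01, -8.52779044e-05],
       [ 2.59802181e-01, -9.65661018e-01,  1.27448021e-03],
       [ 2.48763325e-04, -1.25287228e-03, -9.99999184e-01]]), 'gripper_width': 0.9983266025031396} 0.0187
```

View pics/top0.png

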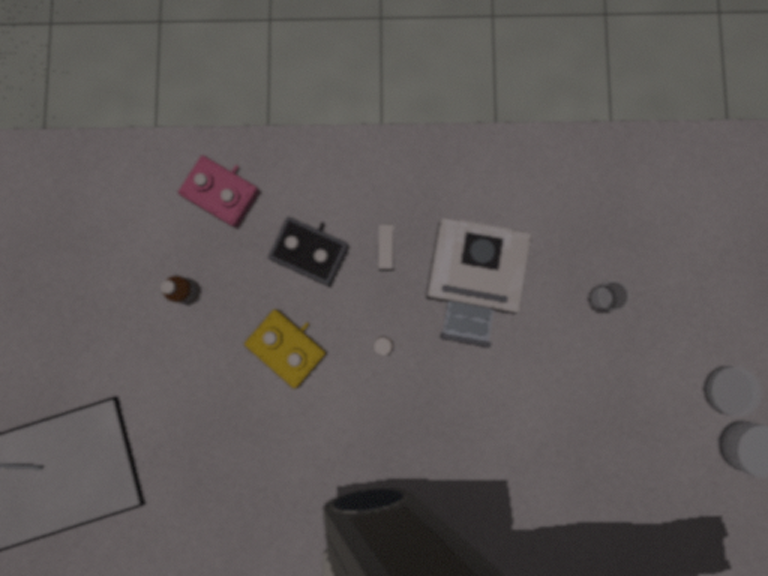

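View pics/scene0.png

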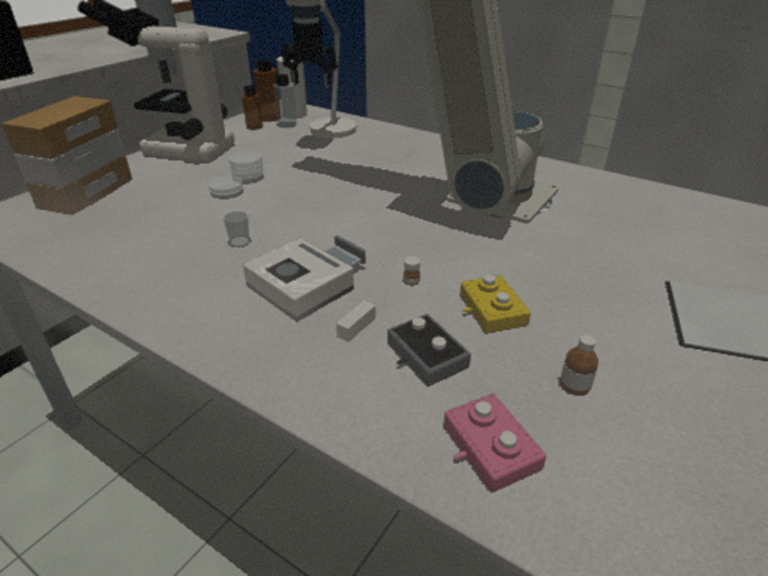

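The top view shows the grey pad with its keys at about (291,243) and (320,256). The scanner is at (480,265) with its tray plate at about (466,340), the jar at (383,346) and the box at (386,247). In the scene view the keys are at (419,324) and (439,343).

Run:
```python
from h import *
import pickle
cs=pickle.load(open("c0.pkl","rb"))
def blob(n,U,r,thr):
    c=cs[n];g=c["img"].min(2).astype(float);u,v=[(x+.5)/1.5-.5 for x in U]
    y0,x0=int(v)-r,int(u)-r;w=g[y0:y0+2*r+1,x0:x0+2*r+1]
    m=(w>thr).astype(np.uint8);k,l,s,ce=cv2.connectedComponentsWithStats(m)
    i=1+np.argmax(s[1:,4]);return ce[i]+[x0,y0],s[i,4],w.min(),w.max()
P=[]
for n,Us in(("top",[(291,243),(320,256)]),("scene",[(419,324),(439,343)])):
  for U in Us:
    b=blob(n,U,8,100);p=ray(cs[n],b[0],.057)[0];print(n,b,p.round(4))
c=cs["top"];im=c["img"];g=im.min(2)
print(g[170:235:4,310:322:3])
m=np.zeros_like(g);m[140:212,280:360]=(g[140:212,280:360]>135)
k,l,s,ce=cv2.connectedComponentsWithStats(m);i=1+np.argmax(s[1:,4])
r=cv2.minAreaRect(cv2.findContours((l==i).astype(np.uint8),0,1)[0][0]);print(s[i],r)
B=ray(c,cv2.boxPoints(r),.055);print(B.round(4),B.mean(0),np.linalg.norm(B-np.roll(B,1,0),axis=1))
for (a,q) in(((383,346),.052),((386,247),.034),((441,337),.048),((491,344),.048)): print(a,ray(c,((np.array(a)+.5)/1.5-.5),q).round(4))
z=im[190:240,285:340];cv2.imwrite("pics/z.png",np.hstack([cv2.resize(im[130:240,275:365],(390,477),interpolation=2),cv2.resize(im[130:240,170:260],(390,477),interpolation=2)]))
```

```text
top (array([193.80769231, 161.19230769]), np.int32(26), np.float64(18.0), np.float64(115.0)) [0.6763 0.1703 0.057 ]
top (array([213.2962963, 170.       ]), np.int32(27), np.float64(19.0), np.float64(116.0)) [0.6511 0.1158 0.057 ]
scene (array([278.09756098, 210.86178862]), np.int32(123), np.float64(32.0), np.float64(148.0)) [0.6453 0.1114 0.057 ]
scene (array([292.14285714, 227.34693878]), np.int32(49), np.float64(27.0), np.float64(148.0)) [0.6821 0.1737 0.057 ]
[[ 29  35  62  61]
 [ 30  28  32  51]
 [114 110 100  95]
 [114 115 114 115]
 [115 115 114 114]
 [115 114 114 114]
 [ 65  65  76  84]
 [110 105 100  83]
 [ 82  92  99 106]
 [ 82  81  81  80]
 [ 87  81  83  80]
 [ 82  81  87  93]
 [ 83  81  80  82]
 [ 97  95  87  81]
 [ 60  68  75  85]
 [ 90  85  77  67]
 [ 97  95  97  97]]Traceback (most recent call last):
  File "<stdin>", line 16, in <module>
    return _wrapfunc(a, 'argmax', axis=axis, out=out, **kwds)
    return bound(*args, **kwds)
ValueError: attempt to get argmax of an empty sequence
```

Run:
```python
from h import *
import pickle
cs=pickle.load(open("c0.pkl","rb"))
def blob(n,U,r,thr):
    c=cs[n];g=c["img"].min(2).astype(float);u,v=[(x+.5)/1.5-.5 for x in U]
    y0,x0=int(round(v))-r,int(round(u))-r;w=g[y0:y0+2*r+1,x0:x0+2*r+1]
    wt=np.clip(w-thr,0,None);Y,X=np.mgrid[y0:y0+2*r+1,x0:x0+2*r+1]
    return np.array([(X*wt).sum(),(Y*wt).sum()])/wt.sum()
for n,Us,r,th in(("top",[(291,243),(320,256)],6,60),("scene",[(419,324),(439,343)],6,110)):
  P=[ray(cs[n],blob(n,U,r,th),.057)[0] for U in Us];d=P[1]-P[0]
  print(n,np.round(P,4),np.linalg.norm(d),np.mean(P,0).round(4),np.degrees(np.arctan2(d[1],d[0])))
c=cs["top"];im=c["img"];g=im.min(2)
m=np.zeros_like(g);m[140:212,275:365]=(cv2.medianBlur(g,3)[140:212,275:365]>105)
k,l,s,ce=cv2.connectedComponentsWithStats(m);i=1+np.argmax(s[1:,4])
r=cv2.minAreaRect(cv2.findContours((l==i).astype(np.uint8),0,1)[0][0]);print(s[i],r)
B=ray(c,cv2.boxPoints(r),.055);print(B.round(4),B.mean(0),np.linalg.norm(B-np.roll(B,1,0),axis=1))
for (a,q) in(((383,346),.052),((386,247),.034),((441,337),.048),((491,344),.048)): print(a,ray(c,((np.array(a)+.5)/1.5-.5),q).round(4))
cv2.imwrite("pics/z.png",np.hstack([cv2.resize(im[130:240,275:365],(390,477),interpolation=2),cv2.resize(im[130:240,170:260],(390,477),interpolation=2)]))
```

```text
top [[0.6765 0.1703 0.057 ]
 [0.6511 0.1161 0.057 ]] 0.059867883414081696 [0.6638 0.1432 0.057 ] -115.00239944242439
scene [[0.6538 0.1156 0.057 ]
 [0.6811 0.1738 0.057 ]] 0.06424011898318542 [0.6675 0.1447 0.057 ] 64.87843548946995
[ 286  146   67   61 2231] ((319.72705078125, 175.46087646484375), (60.44853973388672, 52.92938232421875), 10.203973770141602)
[[ 0.5771 -0.0823  0.055 ]
 [ 0.7221 -0.1105  0.055 ]
 [ 0.6902 -0.2741  0.055 ]
 [ 0.5467 -0.2437  0.055 ]] [ 0.63401605 -0.17764368  0.055     ] [0.16425614 0.14766451 0.16666628 0.14674109]
(383, 346) [[0.4842 0.0011 0.052 ]]
(386, 247) [[ 0.6687 -0.0055  0.034 ]]
(441, 337) [[ 0.4998 -0.1048  0.048 ]]
(491, 344) [[ 0.4866 -0.1953  0.048 ]]
```

View pics/z.png

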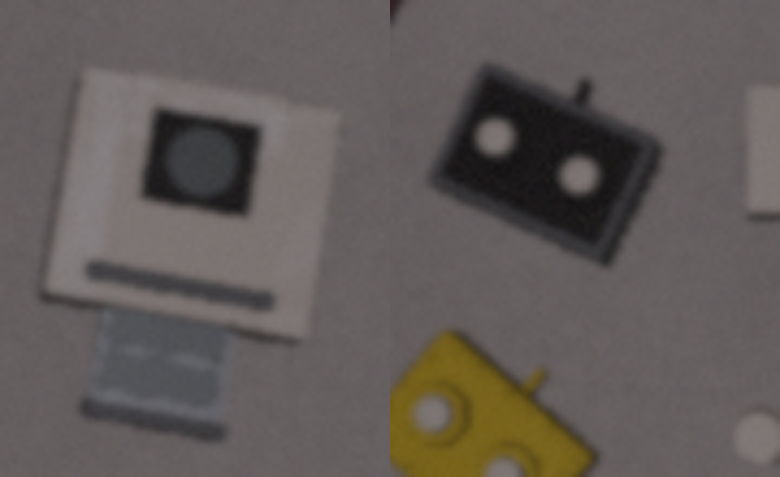

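The crop shows the scanner turned about -10.4° in world, with its plate edge from (80,408) to (228,435). The pad keys are clear, giving a pad yaw of about -25°. Moving to a standoff in front of the tray with the fingers shut.

Request:
apply_moves([
  {"dp": [0, 0, 0], "twist": [0, 0, 8.5], "gripper": 0},
  {"dp": [0, 0, 0], "twist": [0, 0, 8.5], "gripper": 0},
  {"dp": [0, 0, 0], "twist": [0, 0, 8.5], "gripper": 0},
  {"dp": [18.3, -36.5, 0], "twist": [0, 0, 0], "gripper": 0},
  {"dp": [18.3, -36.5, 0], "twist": [0, 0, 0], "gripper": 0},
  {"dp": [18.3, -36.5, 0], "twist": [0, 0, 0], "gripper": 0},
  {"dp": [18.3, -36.5, 0], "twist": [0, 0, 0], "gripper": 0},
  {"dp": [18.3, -36.5, 0], "twist": [0, 0, 0], "gripper": 0},
  {"dp": [18.3, -36.5, 0], "twist": [0, 0, 0], "gripper": 0},
  {"dp": [18.3, -36.5, 0], "twist": [0, 0, 0], "gripper": 0},
  {"dp": [18.3, -36.5, 0], "twist": [0, 0, 0], "gripper": 0},
  {"dp": [18.3, -36.5, 0], "twist": [0, 0, 0], "gripper": 0},
  {"dp": [18.3, -36.5, 0], "twist": [0, 0, 0], "gripper": 0},
  {"dp": [18.3, -36.5, 0], "twist": [0, 0, 0], "gripper": 0},
  {"dp": [18.3, -36.5, 0], "twist": [0, 0, 0], "gripper": 0},
  {"dp": [0, 0, 0], "twist": [0, 0, 0], "gripper": 0},
  {"dp": [0, 0, 0], "twist": [0, 0, 0], "gripper": 0},
])

```text
time: 1.8
tool_pos: [0.4384, -0.1393, 0.2309]
eef_rot: [[0.984, -0.179, -0.001], [-0.179, -0.984, 0.0], [-0.001, -0.0, -1.0]]
contact_force: [0.2, -0.1, -0.7]
gripper_width: -0.001
grip_force: 0.0
```

Request:
apply_moves([
  {"dp": [0, 0, 40], "twist": [0, 0, 0], "gripper": 0},
  {"dp": [0, 0, 40], "twist": [0, 0, 0], "gripper": 0},
  {"dp": [0, 0, 40], "twist": [0, 0, 0], "gripper": 0},
  {"dp": [0, 0, 40], "twist": [0, 0, 0], "gripper": 0},
  {"dp": [0, 0, 28], "twist": [0, 0, 0], "gripper": 0},
  {"dp": [0, 0, 14], "twist": [0, 0, 0], "gripper": 0},
  {"dp": [0, 0, 0], "twist": [0, 0, 0], "gripper": 0},
  {"dp": [15, 0, 0], "twist": [0, 0, 0], "gripper": 0},
  {"dp": [10, 0, 0], "twist": [0, 0, 0], "gripper": 0},
  {"dp": [10, 0, 0], "twist": [0, 0, 0], "gripper": 0},
  {"dp": [5, 0, 0], "twist": [0, 0, 0], "gripper": 0},
  {"dp": [5, 0, 0], "twist": [0, 0, 0], "gripper": 0},
  {"dp": [5, 0, 0], "twist": [0, 0, 0], "gripper": 0},
  {"dp": [5, 0, 0], "twist": [0, 0, 0], "gripper": 0},
  {"dp": [5, 0, 0], "twist": [0, 0, 0], "gripper": 0},
  {"dp": [0, 0, 0], "twist": [0, 0, 0], "gripper": 0},
])

```text
time: 3.4
tool_pos: [0.498, -0.1511, 0.0292]
eef_rot: [[0.983, -0.181, 0.001], [-0.181, -0.983, 0.0], [0.001, -0.0, -1.0]]
contact_force: [-0.5, -0.6, -0.2]
gripper_width: 0.004
grip_force: 0.0
```

Request:
apply_moves([
  {"dp": [4, 0, 0], "twist": [0, 0, 0], "gripper": 0},
  {"dp": [4, 0, 0], "twist": [0, 0, 0], "gripper": 0},
  {"dp": [3, 0, 0], "twist": [0, 0, 0], "gripper": 0},
  {"dp": [2, 0, 0], "twist": [0, 0, 0], "gripper": 0},
  {"dp": [2, 0, 0], "twist": [0, 0, 0], "gripper": 0},
])

```text
time: 3.9
tool_pos: [0.5121, -0.1537, 0.0292]
eef_rot: [[0.983, -0.181, -0.0], [-0.181, -0.983, 0.0], [-0.0, -0.0, -1.0]]
contact_force: [-1.1, 1.0, -0.7]
gripper_width: -0.001
grip_force: 0.8
```

Run:
```python
from h import *
a=[manip.read_camera(n)["img"] for n in("scene","top")]
cv2.imwrite("pics/p1.png",np.hstack([cv2.resize(a[0][120:230,140:300],(480,330),interpolation=2),cv2.resize(a[1][150:260,280:380],(300,330),interpolation=2)]))
print(manip.state()["contact_force"])
```

```text
[-0.58767171 -0.30165055  0.13769552]
```

View pics/p1.png

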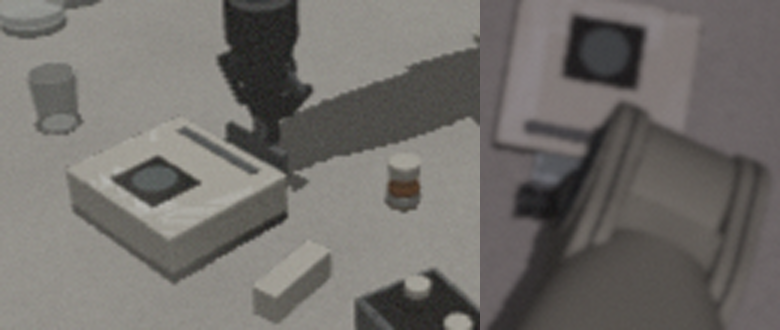

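The fingers are at the tray plate (about (265,130) left), and the plate stands closer to the housing now. Pushing on in small steps until the stop shows in the force.

Request:
apply_moves([
  {"dp": [2, 0, 0], "twist": [0, 0, 0], "gripper": 0},
  {"dp": [2, 0, 0], "twist": [0, 0, 0], "gripper": 0},
  {"dp": [1, 0, 0], "twist": [0, 0, 0], "gripper": 0},
  {"dp": [0, 0, 0], "twist": [0, 0, 0], "gripper": 0},
])

```text
time: 4.4
tool_pos: [0.5146, -0.1542, 0.0292]
eef_rot: [[0.983, -0.182, -0.004], [-0.182, -0.983, 0.0], [-0.005, 0.0, -1.0]]
contact_force: [-11.2, 1.6, 8.7]
gripper_width: -0.003
grip_force: 6.1
```

Request:
apply_moves([
  {"dp": [1, 0, 0], "twist": [0, 0, 0], "gripper": 0},
  {"dp": [1, 0, 0], "twist": [0, 0, 0], "gripper": 0},
  {"dp": [0, 0, 0], "twist": [0, 0, 0], "gripper": 0},
  {"dp": [0, 0, 0], "twist": [0, 0, 0], "gripper": 0},
  {"dp": [0, 0, 0], "twist": [0, 0, 0], "gripper": 0},
])

```text
time: 4.9
tool_pos: [0.5146, -0.1542, 0.0291]
eef_rot: [[0.983, -0.182, -0.008], [-0.182, -0.983, 0.001], [-0.008, 0.001, -1.0]]
contact_force: [-20.7, 2.0, 13.3]
gripper_width: -0.001
grip_force: 10.4
```

Request:
apply_moves([
  {"dp": [-10, 0, 0], "twist": [0, 0, 0], "gripper": 0},
  {"dp": [-30, 0, 0], "twist": [0, 0, 0], "gripper": 0},
  {"dp": [0, 0, -40], "twist": [0, 0, 0], "gripper": 0},
  {"dp": [0, 0, -40], "twist": [0, 0, 0], "gripper": 0},
  {"dp": [0, 0, -40], "twist": [0, 0, 0], "gripper": 46},
  {"dp": [0, 0, -20], "twist": [0, 0, 7.3], "gripper": 46},
  {"dp": [0, 0, 0], "twist": [0, 0, 7.3], "gripper": 46},
  {"dp": [0, 0, 0], "twist": [0, 0, 0], "gripper": 46},
  {"dp": [0, 0, 0], "twist": [0, 0, 0], "gripper": 46},
])

```text
time: 5.8
tool_pos: [0.4795, -0.1477, 0.169]
eef_rot: [[0.908, -0.42, -0.0], [-0.42, -0.908, 0.0], [-0.0, -0.0, -1.0]]
contact_force: [-0.8, -0.7, 0.8]
gripper_width: 0.537
grip_force: 0.0
```

Run:
```python
from h import *
a=manip.read_camera("scene")["img"]
cv2.imwrite("pics/p2.png",cv2.resize(a[120:230,140:300],(640,440),interpolation=2))
s=manip.state();R=np.array(s["eef_rot"]);print(s["tool_pos"],R.T@(np.array([.665,.1437,.13])-s["tool_pos"])*1e3,np.degrees(np.arctan2(R[1,0],R[0,0])),R[2])
```

```text
[ 0.47938563 -0.1477111   0.16880332] [  45.98929891 -342.42837861   38.81506707] -24.849639059143705 [-5.77531918e-04 -1.11858519e-04 -9.99999827e-01]
```

View pics/p2.png

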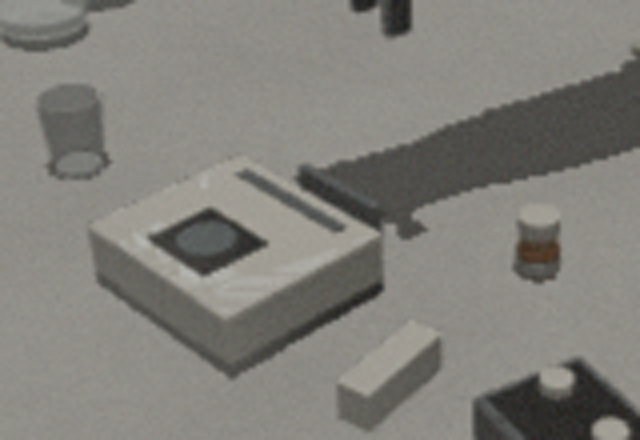

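The tray plate at about (345,190) now stands close to the housing, so the tray is home. The jar and box are untouched. Moving above the pad.

Request:
apply_moves([
  {"dp": [5.1, -38, 0], "twist": [0, 0, 0], "gripper": 46},
  {"dp": [5.1, -38, 0], "twist": [0, 0, 0], "gripper": 46},
  {"dp": [5.1, -38, 0], "twist": [0, 0, 0], "gripper": 46},
  {"dp": [5.1, -38, 0], "twist": [0, 0, 0], "gripper": 46},
  {"dp": [5.1, -38, 0], "twist": [0, 0, 0], "gripper": 46},
  {"dp": [5.1, -38, 0], "twist": [0, 0, 0], "gripper": 46},
  {"dp": [5.1, -38, 0], "twist": [0, 0, 0], "gripper": 46},
  {"dp": [5.1, -38, 0], "twist": [0, 0, 0], "gripper": 46},
  {"dp": [5.1, -38, 0], "twist": [0, 0, 0], "gripper": 46},
  {"dp": [0, 0, 39], "twist": [0, 0, 0], "gripper": 46},
  {"dp": [0, 0, 0], "twist": [0, 0, 0], "gripper": 46},
  {"dp": [0, 0, 0], "twist": [0, 0, 0], "gripper": 46},
])

```text
time: 7.05
tool_pos: [0.5864, 0.0098, 0.1493]
eef_rot: [[0.982, -0.187, 0.02], [-0.188, -0.974, 0.124], [-0.003, -0.126, -0.992]]
contact_force: [-0.3, -0.5, 0.7]
gripper_width: 0.539
grip_force: 0.0
```

Run:
```python
from h import *
c=manip.read_camera("wrist");a=c["img"]
cv2.imwrite("pics/w1.png",cv2.resize(a,(768,576),interpolation=2))
s=manip.state();R=np.array(s["eef_rot"]);print(s["tool_pos"],-np.array(c["R"]).T@c["t"])
K=c["camera_matrix"]
for P in([.6765,.1703,.057],[.6511,.1161,.057],s["tool_pos"]+R@[0,.03,0],s["tool_pos"]-R@[0,.03,0]):
    q=K@(c["R"]@np.array(P)+c["t"]);print(((q[:2]/q[2])+.5)*1.5)
```

```text
[0.58688195 0.0093457  0.15018974] [ 0.65488565 -0.02088356  0.28995478]
[103.14167488 190.36331594]
[200.38126449 217.58429531]
[465.17575574 372.30541452]
[300.37933533 372.03991826]
```

View pics/w1.png

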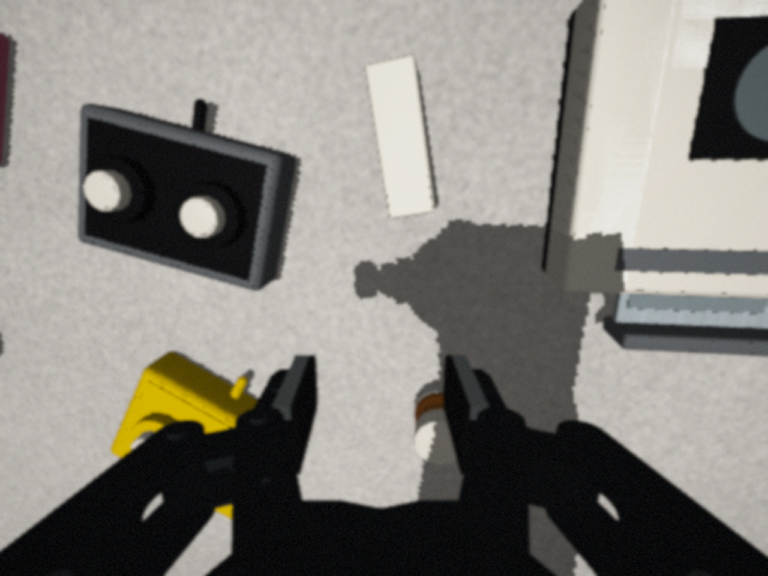

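The wrist view shows the keys at (107,190) and (202,217), matching the prediction. The move stalled short and tilted, so I'm checking the joints.

Run:
```python
from h import *
s=manip.state();print(np.round(s["joints"],1),np.round(s["joint_vel"],2),np.round(s["eef_rot"],3),s["time"])
```

```text
[-11.   19.8  -3.9  66.4   7.2 179.9] [-0.44 -0.93  0.66 -0.34 -0.04  0.01] [[ 0.982 -0.188  0.022]
 [-0.189 -0.974  0.124]
 [-0.001 -0.126 -0.992]] 7.1
```

Joint 6 is at its 180° limit, so I'll use the half-turned grasp instead. Raising, then unwinding about tool z.

Request:
apply_moves([
  {"dp": [0, 0, -30], "twist": [0, 0, -5], "gripper": 46},
  {"dp": [0, 0, 0], "twist": [0, 0, -8.5], "gripper": 46},
  {"dp": [0, 0, 0], "twist": [0, 0, -8.5], "gripper": 46},
  {"dp": [0, 0, 0], "twist": [0, 0, -8.5], "gripper": 46},
  {"dp": [0, 0, 0], "twist": [0, 0, -8.5], "gripper": 46},
  {"dp": [0, 0, 0], "twist": [0, 0, -8.5], "gripper": 46},
  {"dp": [0, 0, 0], "twist": [0, 0, -8.5], "gripper": 46},
  {"dp": [0, 0, 0], "twist": [0, 0, -8.5], "gripper": 46},
  {"dp": [0, 0, 0], "twist": [0, 0, -8.5], "gripper": 46},
  {"dp": [0, 0, 0], "twist": [0, 0, -8.5], "gripper": 46},
  {"dp": [0, 0, 0], "twist": [0, 0, -8.5], "gripper": 46},
  {"dp": [0, 0, 0], "twist": [0, 0, -8.5], "gripper": 46},
  {"dp": [0, 0, 0], "twist": [0, 0, -8.5], "gripper": 46},
  {"dp": [0, 0, 0], "twist": [0, 0, -8.5], "gripper": 46},
  {"dp": [0, 0, 0], "twist": [0, 0, -8.5], "gripper": 46},
  {"dp": [0, 0, 0], "twist": [0, 0, -8.5], "gripper": 46},
  {"dp": [0, 0, 0], "twist": [0, 0, -8.5], "gripper": 46},
  {"dp": [0, 0, 0], "twist": [0, 0, -8.5], "gripper": 46},
  {"dp": [0, 0, 0], "twist": [0, 0, -8.5], "gripper": 46},
  {"dp": [0, 0, 0], "twist": [0, 0, 0], "gripper": 46},
])

```text
time: 9.1
tool_pos: [0.5864, 0.0051, 0.1807]
eef_rot: [[-0.841, 0.54, 0.025], [0.539, 0.833, 0.123], [0.046, 0.117, -0.992]]
contact_force: [-0.0, 1.0, 0.2]
gripper_width: 0.542
grip_force: 0.0
```

```bash
cat > g.py <<'E'
from h import *
from scipy.spatial.transform import Rotation as Ro
import sys
yaw=np.radians(154.9);x=np.array([np.cos(yaw),np.sin(yaw),0]);z=np.array([0,0,-1.]);T=np.c_[x,np.cross(z,x),z]
s=manip.state();R=np.array(s["eef_rot"])
print(np.round(s["joints"],1),s["tool_pos"])
print("twist",np.degrees(Ro.from_matrix(R.T@T).as_rotvec()).round(2))
d=np.array([.6645,.1435,float(sys.argv[1])])-s["tool_pos"]
print("dp in current",(R.T@d*1e3).round(1),"dp after twist",(T.T@d*1e3).round(1))
E
python3 g.py .13
```

```text
[-11.4  18.9  -0.8  70.4   7.2  21.4] [0.58643042 0.00508605 0.18072937]
twist [ 6.89 -2.2  -7.7 ]
dp in current [  6.6 151.6  69.3] dp after twist [-12.  158.5  50.7]
```

Twist, then translate in y.

Request:
apply_moves([
  {"dp": [0, 0, 0], "twist": [3.45, -1.1, -3.85], "gripper": 46},
  {"dp": [0, 0, 0], "twist": [3.45, -1.1, -3.85], "gripper": 46},
  {"dp": [-2.4, 31.7, 0], "twist": [0, 0, 0], "gripper": 46},
  {"dp": [-2.4, 31.7, 0], "twist": [0, 0, 0], "gripper": 46},
  {"dp": [-2.4, 31.7, 0], "twist": [0, 0, 0], "gripper": 46},
  {"dp": [-2.4, 31.7, 0], "twist": [0, 0, 0], "gripper": 46},
  {"dp": [-2.4, 31.7, 0], "twist": [0, 0, 0], "gripper": 46},
  {"dp": [0, 0, 25], "twist": [0, 0, 0], "gripper": 46},
  {"dp": [0, 0, 25], "twist": [0, 0, 0], "gripper": 46},
  {"dp": [0, 0, 0], "twist": [0, 0, 0], "gripper": 46},
  {"dp": [0, 0, 0], "twist": [0, 0, 0], "gripper": 46},
])

```text
time: 10.2
tool_pos: [0.6643, 0.1436, 0.1298]
eef_rot: [[-0.904, 0.428, -0.002], [0.428, 0.904, 0.0], [0.002, -0.001, -1.0]]
contact_force: [0.1, -0.5, 1.3]
gripper_width: 0.538
grip_force: 0.0
```

```bash
python3 g.py .09
python3 - <<'E'
from h import *
c=manip.read_camera("wrist");a=c["img"]
cv2.imwrite("pics/w2.png",cv2.resize(a,(768,576),interpolation=2))
K=c["camera_matrix"]
for P in([.6765,.1703,.057],[.6511,.1161,.057]):
    q=K@(c["R"]@np.array(P)+c["t"]);print(((q[:2]/q[2])+.5)*1.5)
E
```

```text
[ 5.1 29.8  9.9 70.2  0.  30.5] [0.66432012 0.14361184 0.1298245 ]
twist [-0.05 -0.13 -0.26]
dp in current [-0.3  0.  39.8] dp after twist [-0.2 -0.  39.8]
[434.67025336 313.47958755]
[322.02979083 313.78984157]
```

View pics/w2.png

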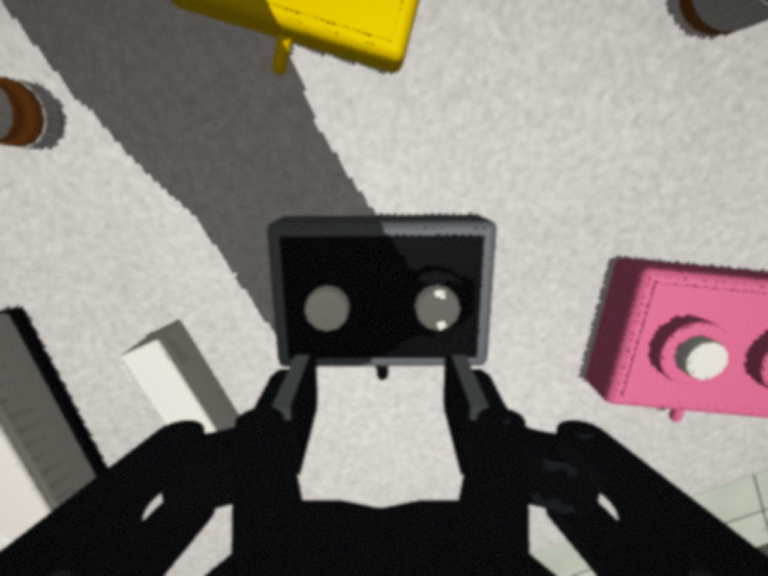

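The keys are at (327,308) and (438,308), centred between the fingertips, with at most a 1–2 mm correction needed. Descending to just above the keys.

Request:
apply_moves([
  {"dp": [1, 1, 20], "twist": [0, 0, 0], "gripper": 46},
  {"dp": [0, 0, 20], "twist": [0, 0, 0], "gripper": 46},
  {"dp": [0, 0, 15], "twist": [0, 0, 0], "gripper": 46},
  {"dp": [0, 0, 8], "twist": [0, 0, 0], "gripper": 46},
  {"dp": [0, 0, 3], "twist": [0, 0, 0], "gripper": 46},
  {"dp": [0, 0, 0], "twist": [0, 0, 0], "gripper": 46},
  {"dp": [0, 0, 0], "twist": [0, 0, 0], "gripper": 46},
])

```text
time: 10.95
tool_pos: [0.6641, 0.1452, 0.064]
eef_rot: [[-0.905, 0.426, -0.001], [0.426, 0.905, 0.0], [0.001, -0.0, -1.0]]
contact_force: [-0.3, 0.3, 0.1]
gripper_width: 0.54
grip_force: 0.0
```

Run:
```python
from h import *
a=manip.read_camera("scene")["img"];w=manip.read_camera("wrist")["img"]
cv2.imwrite("pics/p3.png",np.hstack([cv2.resize(a[180:260,250:330],(400,400),interpolation=2),cv2.resize(w[140:340,160:360],(400,400),interpolation=2)]))
print(manip.state()["contact_force"])
```

```text
[ 0.31146205 -0.10702386 -0.76075409]
```

View pics/p3.png

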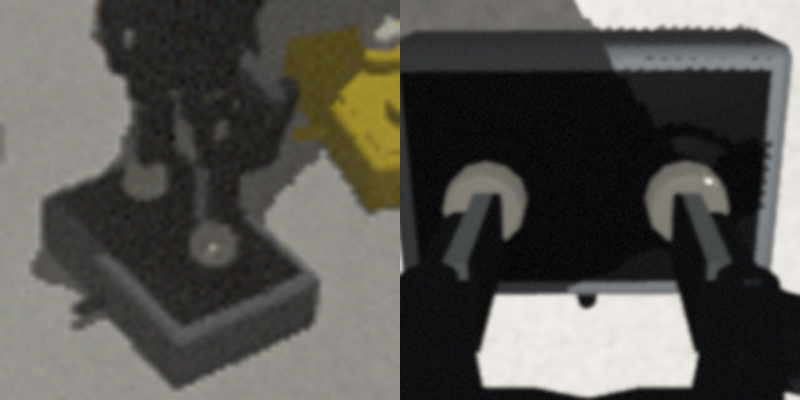

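The fingertips stand just over both keys (wrist crop (485,200) and (687,200)). Pressing slowly.

Request:
apply_moves([
  {"dp": [0, 0, 2], "twist": [0, 0, 0], "gripper": 46},
  {"dp": [0, 0, 2], "twist": [0, 0, 0], "gripper": 46},
  {"dp": [0, 0, 2], "twist": [0, 0, 0], "gripper": 46},
  {"dp": [0, 0, 1], "twist": [0, 0, 0], "gripper": 46},
  {"dp": [0, 0, 1], "twist": [0, 0, 0], "gripper": 46},
  {"dp": [0, 0, 0], "twist": [0, 0, 0], "gripper": 46},
])

```text
time: 11.65
tool_pos: [0.6634, 0.1452, 0.0547]
eef_rot: [[-0.905, 0.426, -0.003], [0.426, 0.905, 0.0], [0.003, -0.001, -1.0]]
contact_force: [-0.7, -1.3, 2.4]
gripper_width: 0.541
grip_force: 0.9
```

Request:
apply_moves([
  {"dp": [0, 0, 1], "twist": [0, 0, 0], "gripper": 46},
  {"dp": [0, 0, 1], "twist": [0, 0, 0], "gripper": 46},
  {"dp": [0, 0, 0], "twist": [0, 0, 0], "gripper": 46},
])

```text
time: 11.95
tool_pos: [0.6635, 0.1452, 0.0529]
eef_rot: [[-0.905, 0.426, -0.002], [0.426, 0.905, 0.0], [0.002, -0.001, -1.0]]
contact_force: [-1.5, 0.1, 3.9]
gripper_width: 0.538
grip_force: 1.9
```

Request:
apply_moves([
  {"dp": [0, 0, 1], "twist": [0, 0, 0], "gripper": 46},
  {"dp": [0, 0, 1], "twist": [0, 0, 0], "gripper": 46},
  {"dp": [0, 0, 1], "twist": [0, 0, 0], "gripper": 46},
  {"dp": [0, 0, 1], "twist": [0, 0, 0], "gripper": 46},
  {"dp": [0, 0, 0.5], "twist": [0, 0, 0], "gripper": 46},
  {"dp": [0, 0, 0], "twist": [0, 0, 0], "gripper": 46},
])

```text
time: 12.55
tool_pos: [0.6635, 0.1452, 0.0488]
eef_rot: [[-0.905, 0.426, -0.002], [0.426, 0.905, 0.0], [0.002, -0.001, -1.0]]
contact_force: [-2.5, 0.1, 7.8]
gripper_width: 0.539
grip_force: 3.8
```

Request:
apply_moves([
  {"dp": [0, 0, 1], "twist": [0, 0, 0], "gripper": 46},
  {"dp": [0, 0, 1], "twist": [0, 0, 0], "gripper": 46},
  {"dp": [0, 0, 0], "twist": [0, 0, 0], "gripper": 46},
])

```text
time: 12.85
tool_pos: [0.6636, 0.1452, 0.0485]
eef_rot: [[-0.905, 0.426, -0.001], [0.426, 0.905, 0.0], [0.001, -0.0, -1.0]]
contact_force: [-8.1, -2.2, 20.5]
gripper_width: 0.536
grip_force: 10.3
```

Hard stop on both keys at about 20 N. Holding for 2 s.

Request:
apply_moves([
  {"dp": [0, 0, 0], "gripper": 46, "twist": [0, 0, 0]},
  {"dp": [0, 0, 0], "gripper": 46, "twist": [0, 0, 0]},
  {"dp": [0, 0, 0], "gripper": 46, "twist": [0, 0, 0]},
  {"dp": [0, 0, 0], "gripper": 46, "twist": [0, 0, 0]},
  {"dp": [0, 0, 0], "gripper": 46, "twist": [0, 0, 0]},
  {"dp": [0, 0, 0], "gripper": 46, "twist": [0, 0, 0]},
  {"dp": [0, 0, 0], "gripper": 46, "twist": [0, 0, 0]},
  {"dp": [0, 0, 0], "gripper": 46, "twist": [0, 0, 0]},
  {"dp": [0, 0, 0], "gripper": 46, "twist": [0, 0, 0]},
  {"dp": [0, 0, 0], "gripper": 46, "twist": [0, 0, 0]},
  {"dp": [0, 0, 0], "gripper": 46, "twist": [0, 0, 0]},
  {"dp": [0, 0, 0], "gripper": 46, "twist": [0, 0, 0]},
  {"dp": [0, 0, 0], "gripper": 46, "twist": [0, 0, 0]},
  {"dp": [0, 0, 0], "gripper": 46, "twist": [0, 0, 0]},
  {"dp": [0, 0, 0], "gripper": 46, "twist": [0, 0, 0]},
  {"dp": [0, 0, 0], "gripper": 46, "twist": [0, 0, 0]},
  {"dp": [0, 0, 0], "gripper": 46, "twist": [0, 0, 0]},
  {"dp": [0, 0, 0], "gripper": 46, "twist": [0, 0, 0]},
  {"dp": [0, 0, 0], "gripper": 46, "twist": [0, 0, 0]},
  {"dp": [0, 0, 0], "gripper": 46, "twist": [0, 0, 0]},
])

```text
time: 14.85
tool_pos: [0.6636, 0.1452, 0.0486]
eef_rot: [[-0.905, 0.426, -0.001], [0.426, 0.905, 0.0], [0.001, 0.0, -1.0]]
contact_force: [-8.2, -1.6, 20.4]
gripper_width: 0.542
grip_force: 10.2
```

Request:
apply_moves([
  {"dp": [0, 0, 0], "gripper": 46, "twist": [0, 0, 0]},
  {"dp": [0, 0, -4], "gripper": 46, "twist": [0, 0, 0]},
  {"dp": [0, 0, -5], "gripper": 46, "twist": [0, 0, 0]},
  {"dp": [0, 0, -10], "gripper": 46, "twist": [0, 0, 0]},
  {"dp": [0, 0, -30], "gripper": 46, "twist": [0, 0, 0]},
  {"dp": [0, 0, -40], "gripper": 46, "twist": [0, 0, 0]},
  {"dp": [0, 0, -20], "gripper": 46, "twist": [0, 0, 0]},
  {"dp": [0, 0, 0], "gripper": 46, "twist": [0, 0, 0]},
  {"dp": [0, 0, 0], "gripper": 46, "twist": [0, 0, 0]},
  {"dp": [0, 0, 0], "gripper": 46, "twist": [0, 0, 0]},
])

```text
time: 15.85
tool_pos: [0.6632, 0.1451, 0.1538]
eef_rot: [[-0.905, 0.426, -0.005], [0.426, 0.905, -0.0], [0.004, -0.002, -1.0]]
contact_force: [0.2, 0.7, -0.6]
gripper_width: 0.538
grip_force: 0.0
```

Run:
```python
from h import *
a=manip.read_camera("scene")["img"]
cv2.imwrite("pics/p4.png",cv2.resize(a[120:270,130:330],(800,600),interpolation=2))
print(manip.state()["contact_force"])
```

```text
[ 0.52077686  0.33504695 -0.37771049]
```

View pics/p4.png

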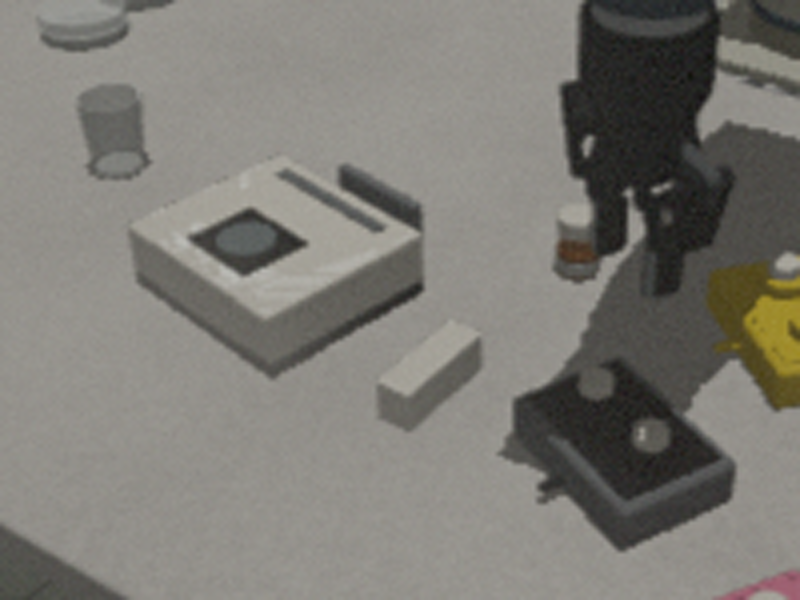

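The tray is home at (380,190), both keys are up at (597,383) and (650,435), the visible bystanders stand in place, and the gripper is clear.

```bash
python3 -c "
from station import manip
print(manip.job_done())"
```

```text
the job is handed in; nothing more can be done
None
```

The tray was pushed to its hard stop, then both keys were pressed to the bottom together, held for about 2 s at about 20 N and released; the job is handed in, but no verdict was returned.

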